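# Load a bonding jig with warm weights fetched through the ports of a warming box

### The arm

A 7-joint arm with a two-finger parallel gripper is mounted at the origin on the work surface; the furniture and walls round the work are solid. World frame = base frame: x ahead of the robot, y to its left, z up, the work surface at z = 0. Lengths are in mm, angles in rad, forces in N, time in s.
With the tool pointing down it reaches from about 425 to 875 mm from the base axis. Payload 4.7 kg.
Tool frame: the origin (TCP) lies at the very end of the fingers, on their centre line; the grasp point (between the pads) lies bot.tcp_to_grasp behind it (bot.tcp_to_grasp is the distance from the TCP to the grasp point, in mm); z points along the fingers, y is the direction in which the jaws open and shut (so a half turn about z gives the same grasp; the last joint's range is limited). The gripper opens to 87 mm and grips with 3 to 60 N. Pads are 19 mm wide; open, the fingers measure 117 mm over their backs; the gripper's body (75 mm by 190 mm) begins 51 mm behind the grasp point.
Start: joints at [-1.304, 0.321, -0.07, 1.45, 0.023, 1.371, -0.057], TCP at [162.602, 629.354, 222.587] pointing down, gripper open.
Joint ranges: [-2.86, 2.86], [-0.3, 2.09], [-1.38, 1.24], [0.06, 2.45], [-1.56, 4.7], [0.09, 2.05], [-2.69, 2.69]. Speed limits (rad/s): [2.57, 2.57, 3.14, 3.14, 3.14, 3.14, 3.14].

### API

Orientations are given as a rotation vector (axis times angle).
In Python, from workcell import bot gives the robot as it stands.
- The arm moves only by the shell command python3 -m handwheel 'ROWS' [FORCE]. ROWS is JSON, a list of rows, each a list of 7 numbers: the turn, a rotation vector about the tool's x, y, z in rad, then the shift along the tool's x, y, z in mm, then the finger opening in mm, from 0 to 87. A call has 1 to 5 rows; each row is the pose to reach, as a shift and turn from the pose commanded when the call began, along the tool's axes at that moment; what a row does not reach only later rows make up. A row lasts 1/8 s, in which the tool goes at most 62.5 mm and 10.7 degrees, less where a joint would pass 70% of its speed; a pose out of reach is approached as far as the arm can. A call with a gripper value outside its range is refused whole. The fingers move at their own pace and stop on an object; FORCE is the grip in N (left out, the last holds). Time passes only in rows, so rows that repeat a pose let the fingers close. It gives the time, the measured TCP pose, the force and the opening at its end, in the units of the state.
- bot.observe(): the state, without advancing time (a new reading comes with each control period).
- bot.grab_frame(name): name is "scene" or "top" or "wrist"; returns a dict with "img" (384x512x3 uint8, blue, green, red), "range_z" (384x512 float32, mm along the optical axis (not along the pixel's ray), 0 where there is no reading), "mtx" (3x3 intrinsics, pixels), "T" (4x4, takes a point from camera to world coordinates). Camera axes: x right, y down, z forward; pixel columns grow to the right and rows downward; lengths in mm; the calibration is good to about 2 mm. The wrist camera is an equidistant fisheye: a pixel r from the principal point sees the ray r / f radians off the axis. A picture is of the moment at which its call begins.
- bot.job_done(): hands the job in, once; it reports no verdict.
Trained networks look in a picture, given as the dict that the camera call returned (one of the last four; its "shot" number tells which), for a name from the list of things; names that differ only in an ending like _2 or _b are one class to them, and where a whole thing is asked for, a point or a joint stands for the part that bears it (a point fixed in the world has none). Each returns a list of dicts, best first, with "p" (0 to 1); they miss things now and then, are a little off and sometimes report something else, mostly with a low value. They report only what shows in the picture. A call takes as long as a camera call. They do not tell look-alikes from the thing itself.
- bot.find_in(name, picture): "point" ([column, row] in pixels, amid what is visible of it).
- bot.trace(name, picture): "mask" (384x512 bool, what is visible of it) and "point" ([column, row] in pixels, amid what is visible of it).
The state is a dict: "t": time; "joints": joint angles; "qvel": joint speeds; "joint_efforts": joint torques, N m; "eef_pos": TCP position; "tcp_rot": TCP orientation; "ft_force": force on the tool from outside, world axes, zero at the start; "ft_torque": the same for the moment, N m; "finger_gap": finger opening in mm.
Only numpy, scipy, OpenCV 4.12 (cv2) and the standard library are available. Lean on these libraries where they do the work, as an engineer would, in place of code of your own. Each camera call takes 0.05 s, during which the arm holds its last target. There are 200 camera calls.

### The job

First nudge the steel plate along its jig until its hole drops over the locating pin and it lies flat. Then lift every steel weight that is in the warming box out through its round port and stand each one upright on an orange circle of the plate, one to a circle (any circles will do). Leave the box switched off, with its lever pushed fully over towards the box, and do not upset the dropper bottle.

Things in the scene. Friction and masses are not known exactly. Their poses are not given: they have to be found in the camera images.
- warming_box: fixed blue box, 150 (its x) x 410 (its y) mm, with three round ports in its grey sloping top panel (5 mm thick; outer face 105 mm high at the front, 125 at the middle, 145 at the back). Origin on the bench under its centre; x away from the robot side, z up. Under each port's centre stands a pedestal with a 54 mm round head, its flat top 78 mm above the bench in a 39 mm wide recess with a 4 mm rim; a weight may stand in it
- port_right (a point): centre of the port at x = 0, y = -130 mm of the box, on the panel's outer face, 125 mm above the bench; 112 mm in diameter, black rubber rim
- port_middle (a point): the same for the port at x = 0, y = 0
- port_left (a point): the same for the port at x = 0, y = +130 mm
- switch_lever (a joint): lever of the box's switch, in front of the box, rad: 0 to 0.15 at the start (on, leaning away from the box), 1.0 at its stop (off, leaning towards the box). Swings about the box's y axis, needs about 1 to 2 N at its end and stays where it is left
- switch_lever_tip (a point): middle of the lever's black ball, 26 mm in diameter on a 10 mm stalk, 70 mm from the pivot, which lies 27 mm above the bench at x = -140, y = +100 mm of the box. The ball is 88 to 97 mm above the bench and moves about 67 mm along the box's x from on to off. The pivot's housing is 70 x 50 mm, about 35 mm high
- jig: wooden board 240 (its x) x 152 (its y) x 15 mm, fixed to the bench, with an aluminium fence along each long side (inner faces 124 mm apart, 10 mm high above the board, ends open). Origin on the bench under its centre; x points lengthways, away from the robot side
- pin (a point): foot of the brass locating pin, on the board's top face (15 mm above the bench), at x = +40, y = 0 mm of the jig; the pin is 11 mm in diameter and stands 7 mm above the board, with a chamfered top
- plate: loose steel plate 200 (x) x 120 (y) x 5 mm, about 0.45 kg, sliding lengthways between the jig's fences; origin at the centre of its underside, axes as the jig's. At each end a lip stands across it, 6 mm thick, outer face at x = +-100 mm, top 22 mm above the underside: push there. At the start its hole end rests on top of the pin; it drops flat when the hole comes over the pin
- plate_hole (a point): centre of the plate's 16 mm through hole at x = +40, y = 0 mm of the plate, at the underside; it meets point pin when seated. At the start it is 20 to 36 mm short of the pin, towards -x of the jig
- spot_1 (a point): centre of the orange circle (40 mm diameter) on the plate's top face at x = -65 mm of the plate
- spot_2 (a point): centre of the orange circle at x = -12 mm of the plate, top face
- spot_3 (a point): centre of the orange circle at x = +73 mm of the plate, top face
- weight_1: turned steel weight, upright cylinder 33 mm in diameter, 28 mm high, about 0.17 kg; origin at the centre of its underside, z up. Two or three of the three weights are present, each on a pedestal in the warming box; an absent one reads None
- weight_2: turned steel weight, upright cylinder 33 mm in diameter, 28 mm high, about 0.17 kg; origin at the centre of its underside, z up. Two or three of the three weights are present, each on a pedestal in the warming box; an absent one reads None
- weight_3: turned steel weight, upright cylinder 33 mm in diameter, 28 mm high, about 0.17 kg; origin at the centre of its underside, z up. Two or three of the three weights are present, each on a pedestal in the warming box; an absent one reads None
- dropper_bottle: bystander: white dropper bottle with a blue tip, 34 mm in diameter, 100 mm high, standing on the bench; origin at the centre of its underside
Things that resemble listed ones, but are neither listed nor needed, are in the scene too. Leave any red or yellow look-alike of the weight_1 alone.

How it is judged (in metres and radians):
On the way, in this order (a step that is already met when the one before it is completed fails the run):
1. the plate's hole has dropped over the pin and the plate lies flat (horizontal distance between plate_hole and pin below 0.005 m and z of plate_hole in the frame of pin below 0.002 m and angle between the z axis of plate and the z axis of jig, either way round below 0.025 rad), for 0.2 s.
2. every weight present stands upright on an orange circle of the plate (((horizontal distance between weight_1 and spot_1 below 0.014 m and z of weight_1 in the frame of spot_1 between -0.003 and 0.003 m and angle between weight_1's own z axis and vertical below 0.12 rad) or (horizontal distance between weight_1 and spot_2 below 0.014 m and z of weight_1 in the frame of spot_2 between -0.003 and 0.003 m and angle between weight_1's own z axis and vertical below 0.12 rad) or (horizontal distance between weight_1 and spot_3 below 0.014 m and z of weight_1 in the frame of spot_3 between -0.003 and 0.003 m and angle between weight_1's own z axis and vertical below 0.12 rad)) and ((horizontal distance between weight_2 and spot_1 below 0.014 m and z of weight_2 in the frame of spot_1 between -0.003 and 0.003 m and angle between weight_2's own z axis and vertical below 0.12 rad) or (horizontal distance between weight_2 and spot_2 below 0.014 m and z of weight_2 in the frame of spot_2 between -0.003 and 0.003 m and angle between weight_2's own z axis and vertical below 0.12 rad) or (horizontal distance between weight_2 and spot_3 below 0.014 m and z of weight_2 in the frame of spot_3 between -0.003 and 0.003 m and angle between weight_2's own z axis and vertical below 0.12 rad)) and ((horizontal distance between weight_3 and spot_1 below 0.014 m and z of weight_3 in the frame of spot_1 between -0.003 and 0.003 m and angle between weight_3's own z axis and vertical below 0.12 rad) or (horizontal distance between weight_3 and spot_2 below 0.014 m and z of weight_3 in the frame of spot_2 between -0.003 and 0.003 m and angle between weight_3's own z axis and vertical below 0.12 rad) or (horizontal distance between weight_3 and spot_3 below 0.014 m and z of weight_3 in the frame of spot_3 between -0.003 and 0.003 m and angle between weight_3's own z axis and vertical below 0.12 rad))), for 0.2 s.
At the end, for the whole second after the job is handed in: Plate flat on the jig, hole within 5 mm of the pin and under 2 mm above the board; every weight present upright on the plate, within 14 mm of the centre of an orange circle; lever at 0.85 rad or more; bottle upright; all released and at rest (all of step 1 and all of step 2 and linear speed of each of weight_1, weight_2, weight_3, plate below 0.02 m/s and value of joint switch_lever above 0.85 rad and angle between dropper_bottle's own z axis and vertical below 0.3 rad); the robot touches nothing.
It fails at once if the dropper bottle is knocked over (angle between dropper_bottle's own z axis and vertical above 0.7 rad).
Of weight_1, weight_2, weight_3 only 2 to 3 are there at a start; the rules pass over those that are not, and their reading is None.
At some moment in a run one of plate, weight_1, weight_2, weight_3 may be knocked a few centimetres aside while the robot is not near it.
It also fails if it takes over 210 s, if anything falls off the work surface, if the arm or the gripper's body presses on something with over 40 N, if the wrist force passes 120 N, or if a joint passes its speed limit or range.

## Working session

There is one attempt and no reset: what is moved stays moved. The work goes in short steps, Python scripts to look and compute and a shell command to move; the robot and the scene stay as the last step left them, time stands still between calls to the robot, and variables do not carry over. Pictures are saved under pics/ and viewed, about 12 in all and at most 16, crops included, and the job is handed in when it is done.

```bash
ls; mkdir -p pics; cat > h.py <<'E'
import numpy as np, cv2
from workcell import bot
from scipy.spatial.transform import Rotation as R
def world(f,u,v,z=None):
    """pixel -> world by depth, or by intersecting with height z (pinhole cams)"""
    K=np.array(f["mtx"]);T=np.array(f["T"])
    d=np.array([(u-K[0,2])/K[0,0],(v-K[1,2])/K[1,1],1.])
    if z is None: s=f["range_z"][int(round(v)),int(round(u))]
    else: s=(z-T[2,3])/(T[:3,:3]@d)[2]
    return T[:3,:3]@(d*s)+T[:3,3]
def cloud(f):
    K=np.array(f["mtx"]);T=np.array(f["T"]);Z=f["range_z"]
    v,u=np.mgrid[:384,:512]
    P=np.stack([(u-K[0,2])/K[0,0]*Z,(v-K[1,2])/K[1,1]*Z,Z],-1)
    return P@T[:3,:3].T+T[:3,3]
E
python3 - <<'E'
from h import *
np.set_printoptions(precision=2,suppress=True)
s=bot.observe();print(s,bot.tcp_to_grasp)
ims=[]
for n in("scene","top"):
    f=bot.grab_frame(n);print(n,f["mtx"],f["T"]);np.save(n,f,allow_pickle=True);ims.append(f["img"])
    for k in("warming_box","weight_1","switch_lever_tip","jig","plate","plate_hole","dropper_bottle","pin"):
        try:
            for r in bot.find_in(k,f):print(k,r["p"],r["point"],world(f,*r["point"]))
        except Exception as e:print(k,e)
cv2.imwrite("pics/scene.png",cv2.resize(ims[0],(800,600)));cv2.imwrite("pics/top.png",cv2.resize(ims[1],(800,600)))
E
```

```text
pics
{'t': 0.0, 'joints': array([-1.3 ,  0.32, -0.07,  1.45,  0.02,  1.37, -0.06]), 'qvel': array([ 0., -0., -0.,  0., -0.,  0., -0.]), 'joint_efforts': array([ -0.  , -49.13,  -0.4 , -31.25,  -0.06,   0.04,   0.  ]), 'eef_pos': array([162.46, 628.78, 221.42]), 'tcp_rot': array([-0.4 , -3.12,  0.  ]), 'ft_force': array([-0.08,  0.74,  0.49]), 'ft_torque': array([0.02, 0.05, 0.01]), 'finger_gap': 86.99655869206462} 18.700000000000003
scene [[399.46   0.   257.8 ]
 [  0.   399.46 191.08]
 [  0.     0.     1.  ]] [[   0.78   -0.46    0.42   94.44]
 [  -0.63   -0.58    0.52 -462.5 ]
 [   0.     -0.67   -0.74  795.38]
 [   0.      0.      0.      1.  ]]
warming_box 0.61 [241.2, 174.2] [488.08  85.22 113.13]
weight_1 0.73 [307.8, 242.0] [ 523.57 -119.71   28.48]
weight_1 0.55 [211.0, 132.7] [523.8  266.19 105.94]
weight_1 0.51 [326.4, 228.7] [ 586.5  -118.54   26.02]
weight_1 0.49 [267.3, 188.5] [510.21  13.88 107.96]
switch_lever_tip 0.54 [160.3, 169.2] [351.32 237.48  97.08]
jig 0.91 [350.3, 297.8] [ 501.2  -274.76   16.61]
plate 0.65 [331.1, 303.2] [ 457.37 -259.63   23.32]
plate 0.54 [
[... 443 characters left out ...]
]
 [   0.      0.      0.      1.  ]]
warming_box 0.93 [192.8, 165.7] [524.98 170.3   83.8 ]
weight_1 0.73 [255.3, 165.5] [521.02  17.19 106.5 ]
weight_1 0.68 [145.7, 163.2] [529.91 282.04  97.61]
weight_1 0.49 [302.6, 142.5] [ 591.32 -104.97   29.96]
switch_lever_tip 0.48 [365.3, 195.4] [ 453.36 -264.04   24.69]
jig 0.81 [361.4, 151.1] [ 569.35 -258.65   20.21]
plate 0.79 [366.9, 191.2] [ 464.02 -268.06   26.26]
plate_hole 0.84 [365.8, 193.6] [ 457.96 -265.38   25.01]
dropper_bottle 0.67 [161.6, 231.4] [365.34 248.51  66.7 ]
dropper_bottle 0.57 [285.4, 230.9] [365.26 -52.95 101.14]
dropper_bottle 0.37 [364.3, 193.5] [ 458.35 -261.93   23.55]
pin 0.75 [367.6, 151.3] [ 569.88 -276.52   13.63]
```

View pics/scene.png

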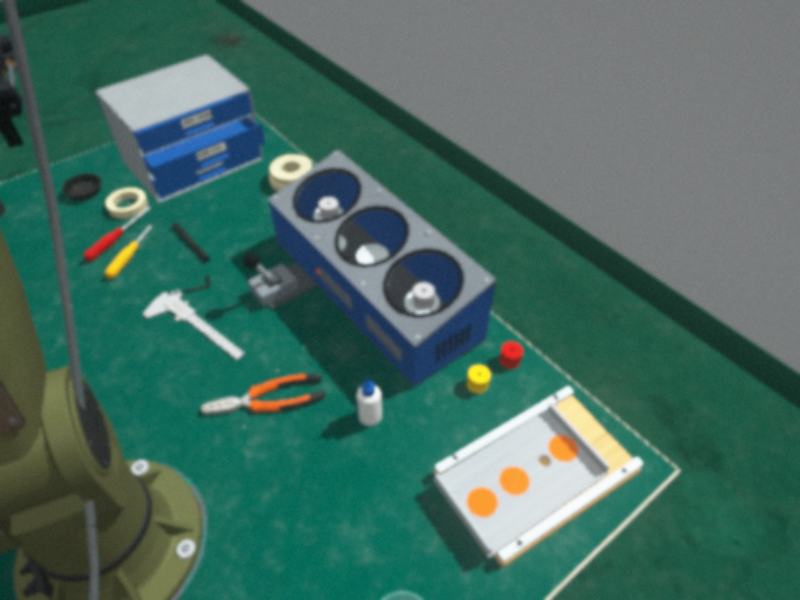

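View pics/top.png

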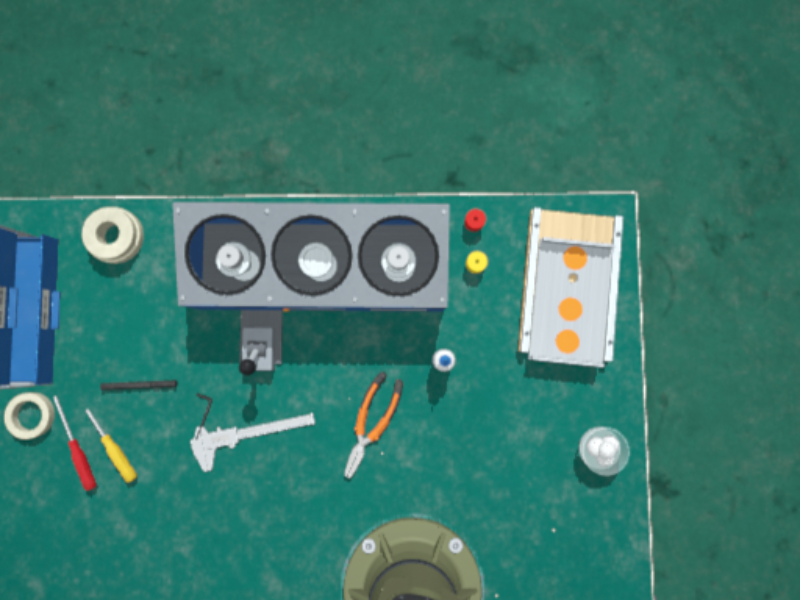

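```bash
cat > m.py <<'E'
from h import *
np.set_printoptions(precision=1,suppress=True)
def run(n):
    f=bot.grab_frame(n);P=cloud(f);hsv=cv2.cvtColor(f["img"],cv2.COLOR_BGR2HSV)
    ok=f["range_z"]>0
    print("==",n)
    # panel
    m=ok&(P[...,2]>98)&(P[...,2]<152)&(P[...,0]>420)&(P[...,0]<640)&(P[...,1]<360)&(P[...,1]>-80)&(hsv[...,1]<90)
    m=cv2.morphologyEx(m.astype(np.uint8),cv2.MORPH_OPEN,np.ones((3,3)))
    nl,lab,st,_=cv2.connectedComponentsWithStats(m);i=1+np.argmax(st[1:,4]);q=P[lab==i]
    r=cv2.minAreaRect(q[:,:2].astype(np.float32));print("panel",r,"z",np.percentile(q[:,2],[2,50,98]))
    # orange
    m=((hsv[...,0]>8)&(hsv[...,0]<20)&(hsv[...,1]>180)&ok&(P[...,1]<-200)).astype(np.uint8)
    nl,lab,st,c=cv2.connectedComponentsWithStats(m)
    for i in range(1,nl):
        if st[i,4]>25: print("orange",st[i,4],c[i],world(f,*c[i],z=np.median(P[lab==i][:,2])))
    # fences
    m=ok&(P[...,2]>8)&(P[...,2]<45)&(P[...,1]<-160)&(P[...,1]>-380)&(P[...,0]>380)
    nl,lab,st,_=cv2.connectedComponentsWithStats(m.astype(np.uint8));i=1+np.argmax(st[1:,4]);q=P[lab==i]
    print("jig",cv2.minAreaRect(q[:,:2].astype(np.float32)),len(q))
    return f,P,hsv
if __name__=="__main__":
    for n in("top","scene"):
        f,P,hsv=run(n)
        for k in("weight_1","switch_lever_tip","dropper_bottle","pin"):
            for r in bot.trace(k,f):
                if r["p"]<.45:continue
                q=P[r["mask"]&(f["range_z"]>0)];top=np.percentile(q[:,2],95);h=q[np.abs(q[:,2]-top)<6]
                print(k,round(r["p"],2),r["point"],"n",len(q),"top",top,"topmean",h.mean(0),"mean",q.mean(0))
        im=f["img"]
        if n=="top":cv2.imwrite("pics/crop.png",np.vstack([cv2.resize(im[120:250,105:295],(790,540))]));cv2.imwrite("pics/jig.png",cv2.resize(im[125:245,325:405],(400,600)))
E
python3 m.py
```

```text
== top
panel ((524.8510131835938, 149.6314697265625), (410.9541320800781, 151.41358947753906), 89.1750259399414) z [104.7 127.  146.2]
orange 134 [367.8 164.5] [ 532.9 -272.    27.8]
orange 128 [364.8 197.4] [ 448.2 -262.8   24.3]
orange 133 [362.8 218. ] [ 395.6 -256.7   21.8]
jig ((490.820068359375, -265.6621398925781), (151.09979248046875, 237.70286560058594), 83.69187927246094) 5160
weight_1 0.61 [302.5, 142.8] n 123 top 31.86990517133804 topmean [ 596.6 -108.1   29.2] mean [ 595.6 -107.3   26.7]
weight_1 0.55 [147.1, 162.9] n 176 top 109.54024254154581 topmean [527.3 277.9 106.9] mean [526.2 276.1 103.7]
switch_lever_tip 0.62 [160.9, 230.2] n 116 top 105.28790237822028 topmean [358.9 250.8 102.6] mean [361.  249.5  91. ]
dropper_bottle 0.68 [364.9, 193.7] n 3673 top 36.34147946332833 topmean [ 455.1 -259.5   34.9] mean [ 459.6 -262.7   25.3]
pin 0.84 [365.1, 150.6] n 1781 top 27.621971742196592 topmean [ 490.6 -264.8   25.3] mean [ 532.3 -264.9   19.7]
pin 0.5 [365.7, 195.1] n 3650 top 36.119994510945034 topmean [ 457.1 -260.    34.6] mean [ 459.  -262.3   25.2]
== scene
panel (
[... 483 characters left out ...]
  23. ]
weight_1 0.57 [211.1, 131.1] n 113 top 107.87694766911723 topmean [524.9 274.6 105.8] mean [523.3 271.5 102.4]
weight_1 0.5 [267.2, 185.5] n 195 top 107.60208882926254 topmean [521.   15.6 105.8] mean [518.6  12.5 100.7]
switch_lever_tip 0.54 [157.1, 166.7] n 94 top 104.36371638725592 topmean [355.5 245.9 102.1] mean [358.8 245.1  88.2]
switch_lever_tip 0.51 [330.1, 306.7] n 5531 top 36.39855459044179 topmean [ 440.6 -266.2   35.8] mean [ 456.  -266.9   24.7]
dropper_bottle 0.84 [237.6, 259.3] n 358 top 78.46531831733044 topmean [362.6 -55.9  77.7] mean [359.2 -61.5  47.4]
pin 0.68 [348.1, 297.6] n 2546 top 26.235624629845404 topmean [ 478.2 -276.7   24.2] mean [ 510.4 -286.2   18.9]
```

```bash
cat >> h.py <<'E'
def go(x,y,z,jaw=None):
    """print total turn, shift (tool axes) from now to a tool-down pose whose jaw axis lies at world angle jaw (deg, mod 180)"""
    s=bot.observe();p=np.array(s["eef_pos"]);r=R.from_rotvec(s["tcp_rot"]);M=r.as_matrix()
    if jaw is None: t=np.zeros(3)
    else:
        c=[]
        for a in(jaw,jaw+180):
            a=np.radians(a);Y=np.array([np.cos(a),np.sin(a),0]);Z=np.array([0,0,-1.]);X=np.cross(Y,Z)
            c.append((r.inv()*R.from_matrix(np.stack([X,Y,Z],1))).as_rotvec())
        t=min(c,key=np.linalg.norm)
    d=M.T@(np.array([x,y,z])-p)
    print("turn",np.round(t,3),"deg",round(np.degrees(np.linalg.norm(t)),1),"shift",np.round(d,1),"|",p.round(1),"F",np.round(s["ft_force"],1),"gap",round(s["finger_gap"],1),"t",round(s["t"],2),"j7",round(s["joints"][6],2))
E
python3 - <<'E'
from h import *
print(R.from_rotvec(bot.observe()["tcp_rot"]).as_matrix().round(3))
go(357,248,180,89.1); go(357,248,72,89.1)
f=bot.grab_frame("top");P=cloud(f)
q=P[(np.hypot(P[...,0]-524.4,P[...,1]-149)<16)];print("mid",np.percentile(q[:,2],[5,50,95]))
q=P[(abs(P[...,0]-357)<40)&(abs(P[...,1]-250)<30)&(P[...,2]>85)];print("ball",q.mean(0),len(q),q[:,2].max())
E
```

```text
[[-0.968  0.25   0.   ]
 [ 0.25   0.968  0.   ]
 [-0.     0.    -1.   ]]
turn [ 0.     0.    -0.237] deg 13.6 shift [-283.6 -320.6   42.6] | [162.6 629.3 222.6] F [ 0.3 -0.3 -0.2] gap 87.6 t 1.4 j7 -0.06
turn [ 0.     0.    -0.237] deg 13.6 shift [-283.6 -320.6  150.6] | [162.6 629.3 222.6] F [ 0.3 -0.3 -0.2] gap 87.6 t 1.4 j7 -0.06
mid [75.63387699 78.58013958 81.38957453]
ball [358.25687334 249.45394125 100.17369287] 95 107.74356105661172
```

```bash
python3 -m handwheel '[[0,0,-0.05,-57,-64,0,87],[0,0,-0.1,-114,-128,0,87],[0,0,-0.15,-170,-192,0,87],[0,0,-0.2,-227,-256,10,87],[0,0,-0.237,-283,-320,42,87]]' 10; python3 -m handwheel '[[0,0,0,0,0,0,87],[0,0,0,0,0,0,87]]'; python3 -c "
from h import *
go(357,249,73,89.1)
f=bot.grab_frame('wrist');cv2.imwrite('pics/w1.png',f['img'])"
```

```text
t: 2.08
eef_pos: [305.3, 350.9, 206.3]
tcp_rot: [0.023, 3.14, 0.004]
ft_force: [0.6, 0.2, 0.6]
finger_gap: 87.0
t: 2.33
eef_pos: [303.8, 353.0, 205.9]
tcp_rot: [0.025, 3.141, 0.002]
ft_force: [0.7, 1.1, 0.1]
finger_gap: 86.8
turn [ 0.001  0.    -0.   ] deg 0.1 shift [ -54.8 -103.3  132.8] | [303.8 353.  205.9] F [0.7 1.1 0.1] gap 86.8 t 2.33 j7 0.63
```

View pics/w1.png

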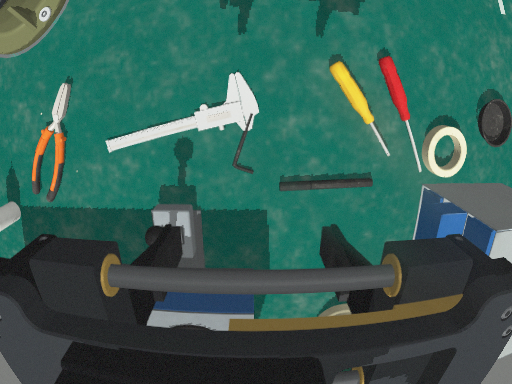

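```bash
python3 -m handwheel '[[0,0,0,-20,-35,10,87],[0,0,0,-40,-70,20,87],[0,0,0,-55,-103,30,87],[0,0,0,-55,-103,45,87],[0,0,0,-55,-103,45,87]]'; python3 -m handwheel '[[0,0,0,0,0,0,87],[0,0,0,0,0,0,87]]'; python3 -c "
from h import *
go(357,249,73,89.1)
f=bot.grab_frame('wrist');cv2.imwrite('pics/w2.png',f['img'])"
```

```text
t: 3.0
eef_pos: [356.1, 249.7, 159.5]
tcp_rot: [-0.021, -3.14, 0.002]
ft_force: [0.3, 1.2, 0.0]
finger_gap: 86.7
t: 3.25
eef_pos: [357.3, 249.7, 161.0]
tcp_rot: [0.022, 3.141, 0.001]
ft_force: [0.2, -0.5, 1.0]
finger_gap: 87.1
turn [0.001 0.001 0.002] deg 0.1 shift [ 0.3 -0.8 88. ] | [357.3 249.7 161. ] F [ 0.2 -0.5  1. ] gap 87.1 t 3.25 j7 0.86
```

View pics/w2.png

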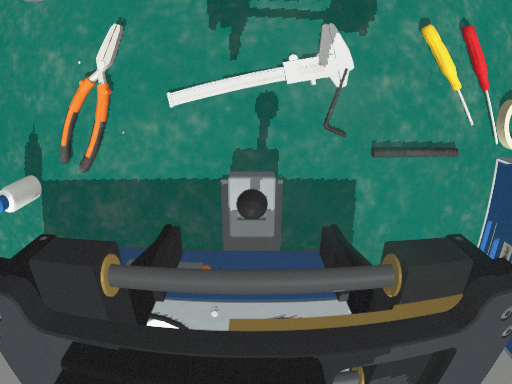

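```bash
python3 -m handwheel '[[0,0,0,0,0,30,87],[0,0,0,0,0,60,87],[0,0,0,0,0,88,87],[0,0,0,0,0,88,87],[0,0,0,0,0,88,0]]' 10; python3 -m handwheel '[[0,0,0,0,0,0,0],[0,0,0,0,0,0,0],[0,0,0,0,0,0,0],[0,0,0,0,0,0,0],[0,0,0,0,0,0,0]]'
```

```text
t: 3.92
eef_pos: [358.0, 249.2, 73.6]
tcp_rot: [0.024, 3.14, 0.002]
ft_force: [0.3, 0.4, -0.0]
finger_gap: 82.5
t: 4.55
eef_pos: [357.4, 248.5, 72.5]
tcp_rot: [0.025, 3.141, 0.0]
ft_force: [-0.2, 1.0, 0.2]
finger_gap: 34.7
```

```bash
python3 -m handwheel '[[0,0,0,0,0,0,0],[0,0,0,0,0,0,0],[0,0,0,0,0,0,0]]';  python3 -m handwheel '[[0,0,0,-8,0,-3,0],[0,0,0,-16,0,-5,0],[0,0,0,-24,0,-6,0],[0,0,0,-32,0,-6,0],[0,0,0,-40,0,-6,0]]'
```

```text
t: 4.92
eef_pos: [357.7, 250.4, 72.7]
tcp_rot: [0.024, 3.14, 0.005]
ft_force: [1.0, 5.2, -3.2]
finger_gap: 25.2
t: 5.55
eef_pos: [396.6, 249.7, 78.2]
tcp_rot: [-0.023, -3.14, -0.004]
ft_force: [-1.4, 5.7, -5.2]
finger_gap: 25.4
```

```bash
python3 -m handwheel '[[0,0,0,-7,0,1,0],[0,0,0,-14,0,2,0],[0,0,0,-21,0,4,0],[0,0,0,-26,0,6,0],[0,0,0,-30,0,7,0]]'; python3 -m handwheel '[[0,0,0,-2,0,0,0],[0,0,0,-2,0,0,0]]'
```

```text
t: 6.18
eef_pos: [422.5, 249.4, 70.5]
tcp_rot: [-0.022, -3.132, -0.001]
ft_force: [-13.0, 3.8, 6.0]
finger_gap: 25.0
t: 6.42
eef_pos: [423.5, 249.3, 70.2]
tcp_rot: [-0.021, -3.131, 0.0]
ft_force: [-12.4, 4.5, 2.7]
finger_gap: 25.3
```

```bash
python3 -m handwheel '[[0,0,0,0,0,0,60],[0,0,0,0,0,0,60],[0,0,0,0,0,0,60],[0,0,0,0,0,-50,60],[0,0,0,0,0,-100,60]]'; python3 -m handwheel '[[0,0,0,0,0,-50,60],[0,0,0,0,0,-70,60],[0,0,0,0,0,-70,60]]'; python3 -c "
from h import *
go(540,-273,200,83.6)
f=bot.grab_frame('scene')
P=cloud(f);q=P[(P[...,0]>400)&(P[...,0]<445)&(abs(P[...,1]-250)<25)&(P[...,2]>75)&(P[...,2]<115)];print('ball',q.mean(0),len(q))
"
```

```text
t: 7.05
eef_pos: [429.4, 246.6, 172.3]
tcp_rot: [-0.026, -3.141, 0.002]
ft_force: [0.2, 1.0, 0.3]
finger_gap: 58.4
t: 7.42
eef_pos: [430.6, 247.6, 243.2]
tcp_rot: [0.026, 3.138, 0.004]
ft_force: [0.3, -0.2, -0.3]
finger_gap: 60.0
turn [0.003 0.003 0.095] deg 5.5 shift [-117.9 -518.8   42.3] | [430.6 247.6 243.2] F [ 0.3 -0.2 -0.3] gap 60.0 t 7.42 j7 0.97
ball [415.62168332 244.30209942  93.12363885] 85
```

```bash
python3 -m handwheel '[[0,0,0,-50,-50,0,0],[0,0,0.02,-90,-100,0,0],[0,0,0.04,-100,-160,0,0],[0,0,0.05,-105,-220,0,0],[0,0,0.06,-110,-280,0,0]]'; python3 -m handwheel '[[0,0,0.02,-5,-60,0,0],[0,0,0.035,-8,-120,0,0],[0,0,0.035,-8,-180,20,0],[0,0,0.035,-8,-239,30,0],[0,0,0.035,-8,-239,42,0]]';python3 -m handwheel '[[0,0,0,0,0,0,0],[0,0,0,0,0,0,0]]'; python3 -c "
from h import *
go(540,-273,200,83.6)"
```

```text
t: 8.1
eef_pos: [533.8, -34.3, 239.3]
tcp_rot: [-0.12, -3.136, 0.001]
ft_force: [0.6, 0.5, 0.3]
finger_gap: 17.8
t: 8.72
eef_pos: [520.9, -277.6, 197.4]
tcp_rot: [-0.191, -3.132, 0.006]
ft_force: [-1.0, 0.4, -0.9]
finger_gap: 1.0
t: 8.98
eef_pos: [525.2, -269.0, 198.9]
tcp_rot: [-0.169, -3.136, -0.002]
ft_force: [0.3, 0.1, -0.4]
finger_gap: 0.5
turn [ 0.001 -0.001  0.004] deg 0.2 shift [-15.1  -2.4  -1.1] | [ 525.2 -269.   198.9] F [ 0.3  0.1 -0.4] gap 0.5 t 8.97 j7 2.04
```

```bash
python3 -m handwheel '[[0,0,0.004,-10,-3,50,0],[0,0,0.004,-10,-3,100,0],[0,0,0.004,-10,-3,140,0],[0,0,0.004,-10,-3,140,0],[0,0,0.004,-10,-3,140,0]]';  python3 -c "
from h import *
go(535,-273,34,83.6)
f=bot.grab_frame('wrist');cv2.imwrite('pics/w3.png',f['img'])"
```

```text
t: 9.6
eef_pos: [535.9, -274.9, 61.3]
tcp_rot: [0.178, 3.134, -0.001]
ft_force: [0.1, -0.3, 0.1]
finger_gap: 0.2
turn [-0.     0.003 -0.002] deg 0.2 shift [ 1.2  1.8 27.3] | [ 535.9 -274.9   61.3] F [ 0.1 -0.3  0.1] gap 0.2 t 9.6 j7 2.13
```

View pics/w3.png

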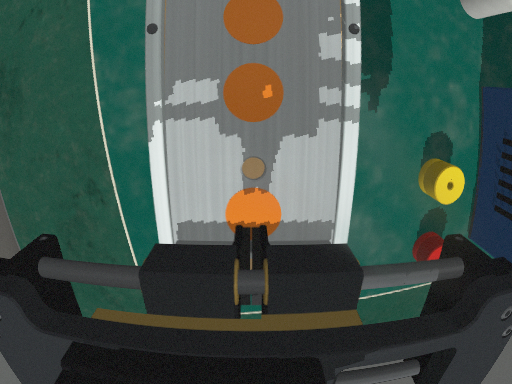

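```bash
python3 -m handwheel '[[0,0,0,0,1,15,0],[0,0,0,0,1,26,0],[0,0,0,0,1,26,0],[0,0,0,-4,1,26,0],[0,0,0,-8,1,26,0]]'; for i in 1 ; do python3 -m handwheel '[[0,0,0,-3,0,0,0],[0,0,0,-6,0,0,0],[0,0,0,-9,0,0,0],[0,0,0,-12,0,0,0],[0,0,0,-15,0,0,0]]'; done; python3 m.py | grep -E "==|orange"
```

```text
t: 10.28
eef_pos: [542.4, -275.2, 33.7]
tcp_rot: [-0.18, -3.136, -0.0]
ft_force: [-2.6, 1.0, 2.1]
finger_gap: 0.2
t: 10.9
eef_pos: [556.0, -277.2, 33.5]
tcp_rot: [-0.181, -3.134, -0.001]
ft_force: [-4.9, 0.3, 2.7]
finger_gap: 0.3
== top
== scene
orange 119 [364.4 284.2] [ 543.  -274.6   27.2]
orange 185 [334.7 303.4] [ 462.  -265.2   25.2]
orange 209 [314.5 316.8] [ 409.3 -259.5   23.7]
```

```bash
python3 -m handwheel '[[0,0,0,-2,0,0,0],[0,0,0,-4,0,0,0],[0,0,0,-6,0,0,0],[0,0,0,-8,0,0,0],[0,0,0,-10,0,0,0]]'; python3 m.py | grep -E "==|orange"; python3 -m handwheel '[[0,0,0,-1,0,0,0],[0,0,0,-2,0,0,0],[0,0,0,-3,0,0,0]]';  python3 m.py | grep -E "==|orange"
```

```text
t: 12.02
eef_pos: [567.4, -277.8, 33.4]
tcp_rot: [0.18, 3.136, 0.0]
ft_force: [-4.1, 0.2, 2.0]
finger_gap: 0.6
== top
== scene
orange 127 [368.3 282.4] [ 557.3 -275.3   19.8]
orange 183 [338.9 301.3] [ 474.7 -265.9   20. ]
orange 201 [319.  314.1] [ 422.2 -260.    19.9]
t: 12.9
eef_pos: [570.2, -278.2, 33.4]
tcp_rot: [-0.18, -3.136, -0.0]
ft_force: [-2.2, 0.4, 0.7]
finger_gap: 0.8
== top
== scene
orange 130 [368.3 282.2] [ 557.6 -275.    19.9]
orange 183 [338.8 301.2] [ 474.8 -265.8   20. ]
orange 203 [319. 314.] [ 422.3 -259.9   19.8]
```

```bash
python3 -m handwheel '[[0,0,0,4,0,0,0],[0,0,0,4,0,-50,0],[0,0,0,4,0,-110,0],[0,0,0,4,0,-170,20],[0,0,0,4,0,-195,56]]'; python3 -m handwheel '[[0,0,-0.02,10,60,0,56],[0,0,-0.05,20,120,0,56],[0,0,-0.07,30,180,0,56],[0,0,-0.096,40,230,0,56],[0,0,-0.096,40,260,0,56]]';python3 -m handwheel '[[0,0,0,0,0,0,56],[0,0,0,0,0,0,56]]'; python3 m.py; python3 -c "
from h import *
go(522.4,18.5,200,89.1)
f=bot.grab_frame('wrist');cv2.imwrite('pics/w4.png',f['img'])"
```

```text
t: 14.02
eef_pos: [567.2, -279.0, 232.9]
tcp_rot: [0.181, 3.13, -0.002]
ft_force: [0.8, -0.4, -0.2]
finger_gap: 13.2
t: 14.65
eef_pos: [555.6, -11.4, 228.6]
tcp_rot: [0.023, 3.141, 0.003]
ft_force: [-0.2, -0.8, -0.2]
finger_gap: 55.0
t: 14.9
eef_pos: [556.1, -16.4, 228.5]
tcp_rot: [0.032, 3.141, -0.001]
ft_force: [-0.6, 0.0, 0.2]
finger_gap: 55.7
== top
panel ((525.9827880859375, 208.4072265625), (292.97119140625, 151.40499877929688), 89.08660125732422) z [104.8 123.7 146. ]
orange 132 [367.7 154.2] [ 561.1 -274.7   20.4]
orange 130 [365.2 186.7] [ 476.1 -265.6   20.6]
orange 133 [363.5 207.1] [ 423.5 -259.5   20.7]
jig ((491.12921142578125, -265.5158386230469), (150.87388610839844, 237.85260009765625), 83.92948150634766) 5216
pin 0.85 [367.4, 165.4] n 1593 top 27.813270261974274 topmean [ 488.4 -265.7   25.3] mean [ 490.1 -260.4   20.4]
== scene
panel ((523.8455200195312, 148.0492706298828), (414.3306579589844, 151.2412567138672), 89.05746459960938) z [104.7 122.7 144.9]
orange 151 [369.  281.6] [ 560.1 -275.    19.8]
orange 164 [338.9 301.2] [ 475.  -265.9   20. ]
orange 186 [319.1
[... 376 characters left out ...]
t_1 0.53 [209.8, 130.4] n 138 top 108.14203320318825 topmean [524.1 274.5 106.2] mean [521.8 271.4 101.1]
switch_lever_tip 0.65 [175.7, 159.9] n 149 top 100.99950716473928 topmean [416.7 246.5  98.7] mean [413.1 251.3  74.7]
dropper_bottle 0.94 [236.1, 258.8] n 380 top 78.83903203266802 topmean [363.  -55.2  77.7] mean [359.8 -60.1  45.9]
dropper_bottle 0.51 [347.1, 333.7] n 2490 top 26.173085721544314 topmean [ 479.3 -275.8   24.2] mean [ 461.3 -277.8   19.1]
pin 0.67 [347.7, 334.5] n 2439 top 26.158393893429796 topmean [ 478.5 -277.5   24.2] mean [ 460.  -280.3   18.9]
turn [-0.     0.    -0.003] deg 0.2 shift [34.5 33.  28.4] | [556.2 -15.1 228.4] F [ 0.2  0.3 -0.4] gap 55.8 t 15.4 j7 1.6
```

View pics/w4.png

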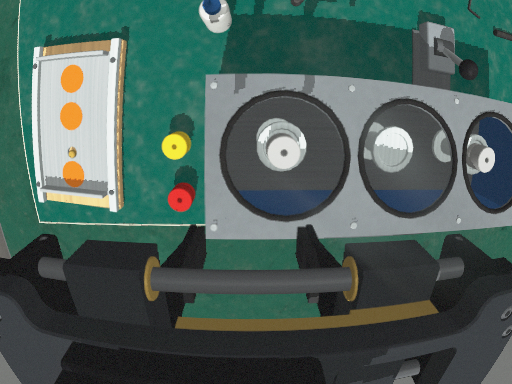

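```bash
python3 -m handwheel '[[0,0,0,17,17,14,56],[0,0,0,34,33,28,56],[0,0,0,34,33,28,56],[0,0,0,34,33,28,56]]' 25;  python3 -c "
from h import *
go(522.0,18,84,89.1)
f=bot.grab_frame('wrist');cv2.imwrite('pics/w5.png',f['img'])"
```

```text
t: 15.95
eef_pos: [523.7, 18.1, 201.2]
tcp_rot: [0.03, 3.14, -0.0]
ft_force: [-0.2, 0.2, 0.2]
finger_gap: 56.4
turn [-0.     0.002 -0.003] deg 0.2 shift [ 1.900e+00 -1.000e-01  1.172e+02] | [523.7  18.1 201.2] F [-0.2  0.2  0.2] gap 56.4 t 15.95 j7 1.5
```

View pics/w5.png

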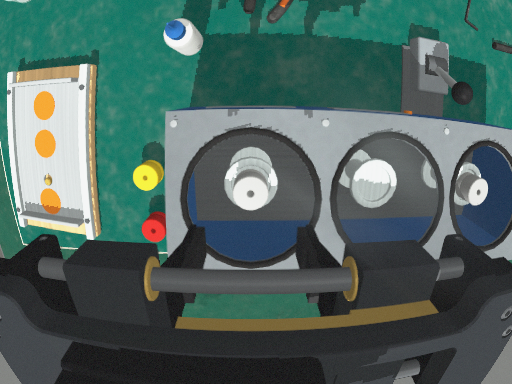

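```bash
python3 -m handwheel '[[0,0,0,1,0,40,56],[0,0,0,1,0,80,56],[0,0,0,1,0,105,56],[0,0,0,1,0,117,56],[0,0,0,1,0,117,56]]'; python3 -m handwheel '[[0,0,0,0,0,0,0],[0,0,0,0,0,0,0],[0,0,0,0,0,0,0],[0,0,0,0,0,0,0],[0,0,0,0,0,0,0]]' 25
```

```text
t: 16.62
eef_pos: [522.2, 18.2, 83.4]
tcp_rot: [-0.031, -3.141, 0.001]
ft_force: [0.3, -0.0, 0.3]
finger_gap: 56.1
t: 17.25
eef_pos: [522.4, 18.6, 84.1]
tcp_rot: [0.03, 3.14, 0.0]
ft_force: [-1.1, -1.4, 4.1]
finger_gap: 32.4
```

```bash
python3 -m handwheel '[[0,0,0,0,0,0,0],[0,0,0,0,0,-20,0],[0,0,0,0,0,-50,0],[0,0,0,0,0,-90,0],[0,0,0,0,0,-120,0]]'; python3 -m handwheel '[[0,0,0.02,-10,-55,-10,0],[0,0,0.04,-20,-110,-10,0],[0,0,0.06,-30,-165,-10,0],[0,0,0.08,-38,-220,-10,0],[0,0,0.095,-40,-270,-10,0]]';python3 -m handwheel '[[0,0,0,0,0,0,0],[0,0,0,0,0,0,0]]'; python3 -c "
from h import *
go(560.6,-274.9,26.5,83.7)"
```

```text
t: 17.88
eef_pos: [521.6, 19.0, 204.3]
tcp_rot: [-0.029, -3.141, -0.001]
ft_force: [0.1, 0.1, -1.5]
finger_gap: 32.2
t: 18.5
eef_pos: [556.7, -253.2, 212.5]
tcp_rot: [-0.179, -3.135, -0.0]
ft_force: [1.7, 0.4, -1.2]
finger_gap: 32.1
t: 18.75
eef_pos: [556.5, -251.0, 212.4]
tcp_rot: [-0.179, -3.135, -0.002]
ft_force: [0.5, 0.4, -1.0]
finger_gap: 31.9
turn [ 0.001 -0.002 -0.004] deg 0.2 shift [ -7.1 -23.5 185.9] | [ 556.5 -251.   212.4] F [ 0.5  0.4 -1. ] gap 31.9 t 18.75 j7 2.01
```

```bash
python3 -m handwheel '[[0,0,-0.004,-7,-23,50,0],[0,0,-0.004,-7,-23,100,0],[0,0,-0.004,-7,-23,140,0],[0,0,-0.004,-7,-23,165,0],[0,0,-0.004,-7,-23,165,0]]'; python3 -c "
from h import *
go(560.6,-274.9,26.5,83.7)
f=bot.grab_frame('wrist');cv2.imwrite('pics/w6.png',f['img'])"
```

```text
t: 19.38
eef_pos: [560.1, -272.1, 45.9]
tcp_rot: [-0.167, -3.132, -0.004]
ft_force: [0.1, -0.5, -2.2]
finger_gap: 32.0
turn [ 0.003 -0.005  0.003] deg 0.4 shift [-0.9 -2.8 19.4] | [ 560.1 -272.1   45.9] F [ 0.1 -0.5 -2.2] gap 32.0 t 19.38 j7 2.15
```

View pics/w6.png

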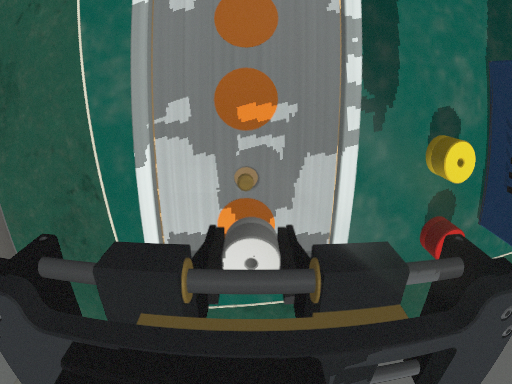

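```bash
python3 -m handwheel '[[0,0,0,-1,-3,8,0],[0,0,0,-1,-3,14,0],[0,0,0,-1,-3,17,0],[0,0,0,-1,-3,19,0],[0,0,0,-1,-3,20,0]]'; python3 -m handwheel '[[0,0,0,0,0,0,0],[0,0,0,0,0,0,0]]'
```

```text
t: 20.05
eef_pos: [561.8, -278.4, 31.0]
tcp_rot: [0.172, 3.136, 0.003]
ft_force: [-7.3, 3.6, 11.1]
finger_gap: 32.0
t: 20.3
eef_pos: [561.8, -278.4, 30.9]
tcp_rot: [0.172, 3.136, 0.003]
ft_force: [-6.2, 3.4, 9.8]
finger_gap: 31.9
```

```bash
python3 m.py | grep -E "==|orange"; python3 -c "
from h import *
go(560.6,-274.9,26.5,83.7)
a=bot.grab_frame('wrist')['img'][120:320,130:370];f=bot.grab_frame('scene');b=f['img'][230:340,290:410]
cv2.imwrite('pics/w7.png',np.hstack([cv2.resize(a,(400,400)),cv2.resize(b,(400,400))]))"
```

```text
== top
== scene
orange 44 [365.4 284.1] [ 548.9 -274.3   20.4]
orange 181 [338.7 301.3] [ 474.7 -265.6   19.7]
orange 204 [319. 314.] [ 422.4 -260.    19.9]
turn [0.002 0.    0.   ] deg 0.1 shift [1.6 3.3 4.5] | [ 561.8 -278.4   30.9] F [-6.8  3.8 10.5] gap 32.3 t 20.8 j7 2.17
```

View pics/w7.png

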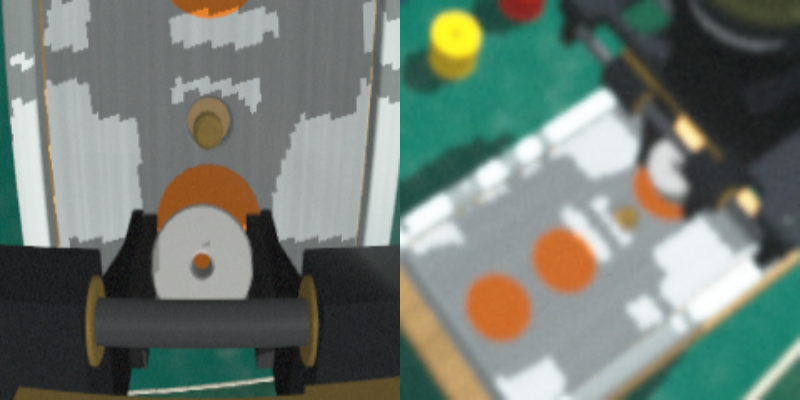

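```bash
python3 -m handwheel '[[0,0,0,0,0,-15,0],[0,0,0,2,0,-40,0],[0,0,0,30,2,-40,0],[0,0,0,60,3,-40,0],[0,0,0,87,3,-40,0]]' 25; python3 -m handwheel '[[0,0,0,0,0,0,0],[0,0,0,0,0,0,0]]'; python3 -c "
from h import *
go(475.5,-265.8,26.5,83.7)
a=bot.grab_frame('wrist')['img'][120:320,130:370];f=bot.grab_frame('scene');b=f['img'][230:340,290:410]
cv2.imwrite('pics/w8.png',np.hstack([cv2.resize(a,(400,400)),cv2.resize(b,(400,400))]))"
```

```text
t: 21.52
eef_pos: [475.5, -266.6, 69.6]
tcp_rot: [0.173, 3.134, -0.001]
ft_force: [0.4, -1.2, -1.7]
finger_gap: 32.1
t: 21.78
eef_pos: [477.2, -266.4, 69.5]
tcp_rot: [0.172, 3.134, -0.001]
ft_force: [0.3, 0.1, -1.4]
finger_gap: 32.3
turn [-0.     0.003  0.001] deg 0.2 shift [ 1.8  0.4 43. ] | [ 477.2 -266.4   69.5] F [ 0.3  0.1 -1.4] gap 32.3 t 21.77 j7 2.13
```

View pics/w8.png

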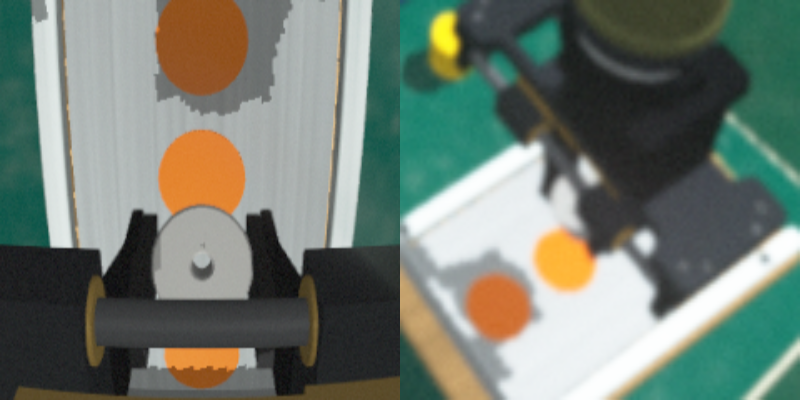

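```bash
python3 -m handwheel '[[0,0,0,2,0,15,0],[0,0,0,2,0,25,0],[0,0,0,2,0,31,0],[0,0,0,2,0,34,0],[0,0,0,2,0,36,0]]' 8; python3 -m handwheel '[[0,0,0,0,0,2,0],[0,0,0,0,0,3,0],[0,0,0,0,0,4,0]]';python3 -m handwheel '[[0,0,0,0,0,1,0],[0,0,0,0,0,2,0],[0,0,0,0,0,2,0]]'
```

```text
t: 22.5
eef_pos: [473.7, -266.0, 32.3]
tcp_rot: [0.173, 3.137, -0.0]
ft_force: [-0.7, -0.4, -1.9]
finger_gap: 32.4
t: 22.88
eef_pos: [473.8, -266.0, 28.6]
tcp_rot: [0.172, 3.136, 0.0]
ft_force: [-0.7, -0.6, -1.0]
finger_gap: 32.5
t: 23.25
eef_pos: [474.3, -266.1, 27.1]
tcp_rot: [0.172, 3.136, 0.0]
ft_force: [-0.3, 0.6, 5.0]
finger_gap: 32.0
```

```bash
python3 -m handwheel '[[0,0,0,0,0,1,0],[0,0,0,0,0,2,0],[0,0,0,0,0,3,0],[0,0,0,0,0,3,0]]' 5;python3 -c "
from h import *
go(475.5,-265.8,26.5,83.7)
a=bot.grab_frame('wrist')['img'][120:320,130:370]
cv2.imwrite('pics/w9.png',cv2.resize(a,(400,400)))"
```

```text
t: 23.75
eef_pos: [475.2, -266.7, 24.2]
tcp_rot: [0.172, 3.134, -0.002]
ft_force: [4.4, -1.1, 4.7]
finger_gap: 32.4
turn [-0.001  0.003  0.   ] deg 0.2 shift [-0.2  0.9 -2.3] | [ 475.2 -266.7   24.2] F [ 4.4 -1.1  4.7] gap 32.4 t 23.75 j7 2.18
```

View pics/w9.png

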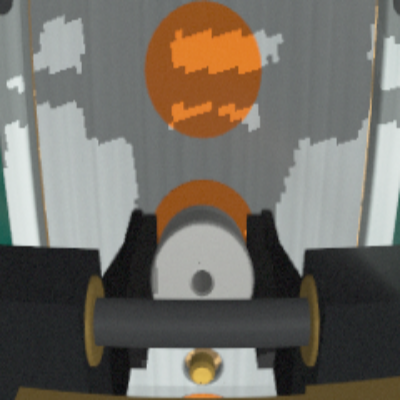

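```bash
python3 -m handwheel '[[0,0,0,0,0,1,0],[0,0,0,0,0,1,40],[0,0,0,0,0,1,56],[0,0,0,0,0,1,56],[0,0,0,0,0,1,56]]' 5; python3 -m handwheel '[[0,0,0,0,0,0,56],[0,0,0,0,0,-25,56],[0,0,0,0,0,-80,56],[0,0,0,0,0,-130,56],[0,0,0,0,0,-190,56]]';  python3 -m handwheel '[[0,0,-0.02,0,55,-10,56],[0,0,-0.04,-10,110,-10,56],[0,0,-0.06,-20,165,-10,56],[0,0,-0.08,-25,225,-10,56],[0,0,-0.09,-30,280,-10,56]]'; python3 m.py; python3 -c "
from h import *
go(526,278,200,89.1)
f=bot.grab_frame('top');P=cloud(f)
m=(P[...,0]>380)&(P[...,0]<575)&(abs(P[...,1]+267)<45)&(P[...,2]>40)&(P[...,2]<60);q=P[m];print(q.mean(0),len(q),np.percentile(q[:,2],[5,50,95]))"
```

```text
t: 24.42
eef_pos: [473.2, -265.7, 22.1]
tcp_rot: [-0.172, -3.136, -0.001]
ft_force: [-0.1, -1.0, -0.7]
finger_gap: 54.3
t: 25.05
eef_pos: [473.0, -265.6, 213.6]
tcp_rot: [-0.172, -3.136, -0.001]
ft_force: [1.6, 0.3, 0.6]
finger_gap: 56.3
t: 25.68
eef_pos: [534.3, 11.3, 222.6]
tcp_rot: [0.03, 3.141, 0.001]
ft_force: [0.9, 0.2, -1.0]
finger_gap: 56.2
== top
panel ((525.8345947265625, 226.26626586914062), (257.8231201171875, 150.48329162597656), 89.0832748413086) z [104.8 123.3 146.1]
orange 133 [367.8 154.2] [ 561.  -274.8   20.6]
orange 134 [363.5 207.1] [ 423.7 -259.6   20.5]
jig ((490.86279296875, -265.53631591796875), (150.67601013183594, 237.78851318359375), 83.72976684570312) 5075
weight_1 0.65 [145.3, 163.7] n 182 top 109.6339467930606 topmean [527.1 280.  107. ] mean [526.5 278.1 104.5]
weight_1 0.56 [368.5, 184.6] n 129 top 51.66255624450202 topmean [ 479.2 -264.2   49. ] mean [ 478.8 -262.9   47.2]
weight_1 0.56 [307.4, 171.2] n 133 top 31.39356721833833 topmean [ 524.5 -110.5   29. ] mean [ 523.7 -109.1   25.7]
switch_lever_tip 0.74 [368.2, 169.4] n 2093 top 28.0008611680352
[... 1063 characters left out ...]
8] mean [522.8 273.3 100.4]
switch_lever_tip 0.72 [174.8, 159.0] n 149 top 100.66428747963755 topmean [417.  245.7  98.1] mean [412.2 250.7  74.2]
dropper_bottle 0.87 [239.6, 258.3] n 360 top 78.52770484969936 topmean [362.6 -55.7  77.8] mean [359.  -61.6  46. ]
pin 0.78 [349.3, 331.5] n 2379 top 26.220036711975023 topmean [ 480.7 -278.    24.3] mean [ 461.7 -279.7   19.2]
pin 0.65 [339.0, 294.3] n 274 top 49.69014300199962 topmean [ 477.8 -268.1   47.8] mean [ 474.6 -269.8   43.2]
turn [ 0.     0.    -0.007] deg 0.4 shift [ 14.1 270.1  22.6] | [534.1   7.6 222.6] F [-0.1 -0.9 -0.2] gap 55.7 t 26.18 j7 1.53
[ 476.3653581  -264.96010153   48.14751164] 146 [42.15557274 48.41023904 51.82849053]
```

```bash
python3 -m handwheel '[[0,0,0,5,55,0,56],[0,0,0,10,110,0,56],[0,0,0,14,165,0,56],[0,0,-0.007,14,220,10,56],[0,0,-0.007,14,270,22,56]]'; python3 -m handwheel '[[0,0,0,0,0,0,56],[0,0,0,0,0,0,56]]';  python3 -c "
from h import *
go(526.3,278.5,84,89.1)
f=bot.grab_frame('wrist');cv2.imwrite('pics/w10.png',f['img'])
K=f['mtx'];T=f['T'];print(K,T)
def proj(p):
    c=np.linalg.inv(T)@np.r_[p,1];c=c[:3];th=np.arctan2(np.hypot(c[0],c[1]),c[2]);r=np.hypot(c[0],c[1]);return K[0,0]*th*c[0]/r+K[0,2],K[1,1]*th*c[1]/r+K[1,2]
for p in((526.3,278.5,106),(526.3,278.5,82),(521.9,148.9,106)):print(np.round(proj(np.array(p,float)),1))
"
```

```text
t: 26.85
eef_pos: [525.6, 281.1, 200.6]
tcp_rot: [0.02, 3.141, 0.002]
ft_force: [0.8, -0.0, 1.1]
finger_gap: 55.7
t: 27.1
eef_pos: [525.9, 278.2, 200.3]
tcp_rot: [0.021, 3.141, -0.002]
ft_force: [0.7, -0.6, 0.3]
finger_gap: 55.8
turn [-0.001  0.     0.002] deg 0.1 shift [ -0.4   0.5 116.3] | [525.9 278.2 200.3] F [ 0.7 -0.6  0.3] gap 55.8 t 27.1 j7 1.1
[[297.31863964   0.         250.63621368]
 [  0.         297.31863964 190.29157305]
 [  0.           0.           1.        ]] [[ 1.42901554e-02  9.51470722e-01  3.07407315e-01  4.41591635e+02]
 [ 9.99897754e-01 -1.34373944e-02 -4.89060258e-03  2.80093491e+02]
 [-5.22511845e-04  3.07445771e-01 -9.51565460e-01  3.62081997e+02]
 [ 0.00000000e+00  0.00000000e+00  0.00000000e+00  1.00000000e+00]]
[250.4 192.4]
[250.4 184.7]
[116.9 189.7]
```

View pics/w10.png

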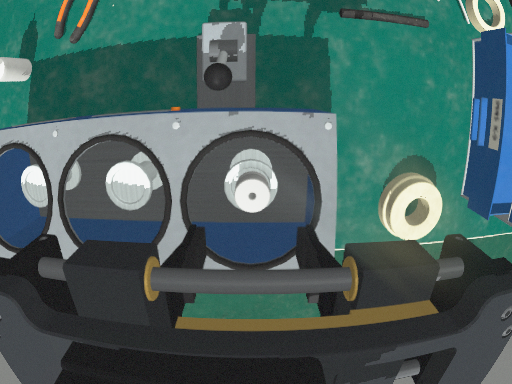

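```bash
python3 -m handwheel '[[0,0,0,-3,1.5,40,56],[0,0,0,-3,1.5,80,56],[0,0,0,-3,1.5,105,56],[0,0,0,-3,1.5,116,56],[0,0,0,-3,1.5,116,56]]'; python3 -m handwheel '[[0,0,0,0,0,0,0],[0,0,0,0,0,0,0],[0,0,0,0,0,0,0],[0,0,0,0,0,0,0],[0,0,0,0,0,0,0]]' 25;  python3 -m handwheel '[[0,0,0,0,0,0,0],[0,0,0,0,0,-20,0],[0,0,0,0,0,-50,0],[0,0,0,0,0,-90,0],[0,0,0,0,0,-130,0]]'
```

```text
t: 27.78
eef_pos: [528.9, 279.7, 84.7]
tcp_rot: [0.023, 3.142, -0.0]
ft_force: [0.3, 0.7, 0.1]
finger_gap: 55.7
t: 28.4
eef_pos: [528.9, 280.4, 85.2]
tcp_rot: [0.021, 3.141, -0.0]
ft_force: [-1.9, -1.7, 5.6]
finger_gap: 31.7
t: 29.02
eef_pos: [528.2, 281.2, 216.3]
tcp_rot: [0.019, 3.141, 0.001]
ft_force: [1.1, 1.0, -1.2]
finger_gap: 32.1
```

```bash
python3 -m handwheel '[[0,0,0,0,-58,0,0],[0,0,0,5,-116,0,0],[0,0,0,10,-174,0,0],[0,0,0,15,-232,0,0],[0,0,0.02,25,-290,0,0]]'; python3 -m handwheel '[[0,0,0.02,15,-55,0,0],[0,0,0.04,30,-110,0,0],[0,0,0.06,45,-165,0,0],[0,0,0.07,60,-220,0,0],[0,0,0.075,75,-250,0,0]]';python3 -m handwheel '[[0,0,0,0,0,0,0],[0,0,0,0,0,0,0]]'; python3 -c "
from h import *
go(423,-259.9,27.5,83.7)"
```

```text
t: 29.65
eef_pos: [499.7, -10.4, 215.3]
tcp_rot: [0.052, 3.14, 0.002]
ft_force: [1.4, -0.0, -1.7]
finger_gap: 32.4
t: 30.28
eef_pos: [415.5, -259.3, 215.4]
tcp_rot: [0.176, 3.135, 0.0]
ft_force: [-0.3, -0.4, -1.8]
finger_gap: 32.0
t: 30.52
eef_pos: [417.2, -255.4, 214.8]
tcp_rot: [0.168, 3.136, 0.002]
ft_force: [0.3, 1.1, -1.7]
finger_gap: 32.0
turn [0.001 0.001 0.003] deg 0.2 shift [ -6.1  -4.1 187.3] | [ 417.2 -255.4  214.8] F [ 0.3  1.1 -1.7] gap 32.0 t 30.52 j7 1.92
```

```bash
python3 -m handwheel '[[0,0,0.003,-5,-4,50,0],[0,0,0.003,-5,-4,100,0],[0,0,0.003,-5,-4,140,0],[0,0,0.003,-5,-4,165,0],[0,0,0.003,-5,-4,165,0]]'; python3 -m handwheel '[[0,0,0,0,0,0,0],[0,0,0,0,0,0,0]]';python3 -c "
from h import *
go(422.5,-259.9,27.5,83.7)"
```

```text
t: 31.15
eef_pos: [420.4, -258.7, 47.7]
tcp_rot: [-0.17, -3.132, -0.002]
ft_force: [0.3, -0.1, -1.5]
finger_gap: 32.3
t: 31.4
eef_pos: [422.6, -260.8, 50.8]
tcp_rot: [0.172, 3.134, -0.0]
ft_force: [-0.4, -0.1, -2.1]
finger_gap: 31.9
turn [0.    0.003 0.   ] deg 0.2 shift [ 0.3  0.9 23.3] | [ 422.6 -260.8   50.8] F [-0.4 -0.1 -2.1] gap 31.9 t 31.4 j7 2.15
```

```bash
python3 -m handwheel '[[0,0,0,0,1,10,0],[0,0,0,0,1,18,0],[0,0,0,0,1,21,0],[0,0,0,0,1,22.5,0],[0,0,0,0,1,23.5,0]]'; python3 -m handwheel '[[0,0,0,0,0,0.5,0],[0,0,0,0,0,1,0]]'
```

```text
t: 32.02
eef_pos: [420.8, -259.6, 27.1]
tcp_rot: [-0.174, -3.135, -0.004]
ft_force: [-7.5, 4.5, 21.6]
finger_gap: 32.1
t: 32.28
eef_pos: [420.9, -259.6, 27.0]
tcp_rot: [-0.174, -3.135, -0.005]
ft_force: [-10.6, 6.0, 27.5]
finger_gap: 32.1
```

Contact at the expected height; release and retreat.

```bash
python3 -m handwheel '[[0,0,0,0,0,-1.5,0],[0,0,0,0,0,-1.5,0],[0,0,0,0,0,-1.5,40],[0,0,0,0,0,-1.5,56],[0,0,0,0,0,-1.5,56]]'; python3 -m handwheel '[[0,0,0,0,0,-1,56],[0,0,0,0,0,-30,56],[0,0,0,0,0,-80,56],[0,0,0,0,0,-130,56],[0,0,0,0,0,-180,56]]';  python3 -m handwheel '[[0,0,0,-20,55,0,56],[0,0,0,-40,110,0,56],[0,0,0,-60,165,0,56],[0,0,0,-70,220,0,56],[0,0,0,-70,220,0,56]]'; python3 m.py; python3 -c "
from h import *
f=bot.grab_frame('scene');cv2.imwrite('pics/end.png',cv2.resize(f['img'],(800,600)))
f=bot.grab_frame('top');P=cloud(f)
for x0 in(423,477):
    m=(abs(P[...,0]-x0)<26)&(abs(P[...,1]+263)<35)&(P[...,2]>42)&(P[...,2]<60);q=P[m];print(q.mean(0),len(q),np.percentile(q[:,2],[5,50,95]))
for y0 in(19,149,279):
    q=P[(abs(P[...,0]-525)<14)&(abs(P[...,1]-y0)<14)];print(y0,np.median(q[:,2]))"
```

```text
t: 32.9
eef_pos: [421.4, -259.8, 26.3]
tcp_rot: [0.174, 3.137, -0.0]
ft_force: [0.1, -0.2, 0.9]
finger_gap: 51.4
t: 33.52
eef_pos: [421.1, -259.8, 208.0]
tcp_rot: [0.174, 3.136, 0.0]
ft_force: [1.0, 0.7, -0.0]
finger_gap: 56.2
t: 34.15
eef_pos: [516.1, -43.2, 205.9]
tcp_rot: [-0.16, -3.137, -0.001]
ft_force: [-0.9, -0.7, -0.3]
finger_gap: 56.3
== top
panel ((524.687744140625, 178.16818237304688), (354.0225830078125, 151.2843475341797), 89.52595520019531) z [104.6 124.  146. ]
orange 130 [367.7 154.2] [ 560.9 -274.7   20.5]
jig ((491.20220947265625, -265.9226989746094), (150.54278564453125, 237.2212371826172), 83.5634765625) 4795
weight_1 0.58 [365.8, 182.2] n 164 top 51.16873912286677 topmean [ 479.7 -265.2   48.9] mean [ 478.8 -263.2   45.9]
pin 0.64 [368.6, 171.0] n 1694 top 27.9212971511872 topmean [ 490.5 -269.9   25.4] mean [ 489.2 -269.3   23.8]
== scene
panel ((523.8616943359375, 148.61932373046875), (414.4984436035156, 151.80796813964844), 89.0715560913086) z [104.2 117.2 144.1]
orange 147 [369.1 281.6] [ 560.1 -275.1   19.9]
jig ((490.2740478515625, -268.9862060546875), (151
[... 293 characters left out ...]
]
weight_1 0.57 [320.0, 311.2] n 282 top 49.80451891149596 topmean [ 417.9 -260.3   48. ] mean [ 415.  -261.4   44. ]
weight_1 0.55 [342.4, 296.2] n 323 top 49.78130989265945 topmean [ 477.4 -267.8   47.8] mean [ 476.1 -268.3   40.3]
dropper_bottle 0.74 [237.5, 259.1] n 360 top 79.13645794318187 topmean [362.8 -55.7  78.2] mean [358.7 -61.3  46. ]
pin 0.77 [348.2, 332.6] n 2664 top 26.324593831577555 topmean [ 480.2 -276.5   24.3] mean [ 462.8 -279.2   18.6]
[ 420.22464386 -257.83204608   48.54340715] 140 [45.10200992 48.65725128 51.43587315]
[ 479.60464725 -264.80166609   48.78254977] 135 [45.23295744 48.83486777 51.50369102]
19 318.83275520460313
149 78.57775592049512
279 77.91120292428474
```

View pics/end.png

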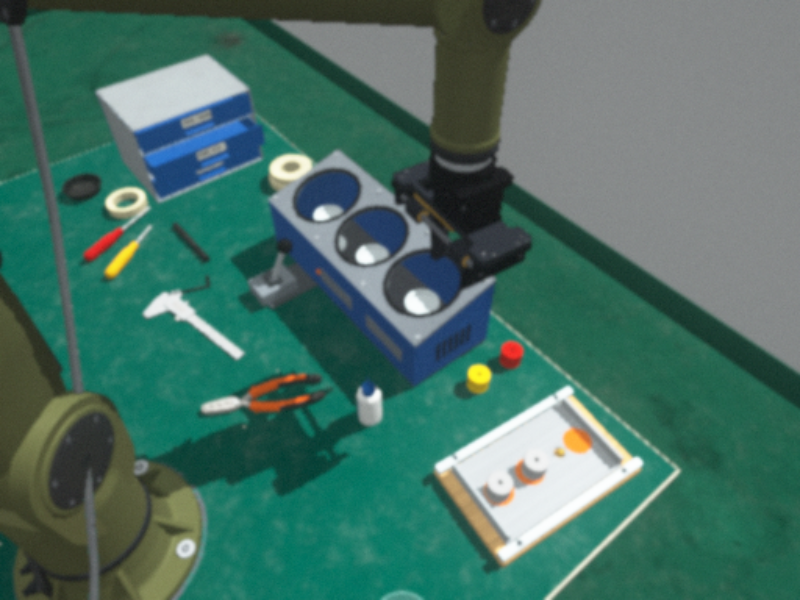

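```bash
python3 -c "
from workcell import bot
print(bot.job_done())"
```

```text
the job is handed in; nothing more can be done
None
```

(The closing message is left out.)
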